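# Turn the shoe brush round onto its rail under the glass shelf

### The arm

A 6-joint arm with a two-finger parallel gripper is mounted at the origin on the work surface. World frame = base frame: x ahead of the robot, y to its left, z up, the work surface at z = 0. Lengths are in m, angles in degrees, forces in N, time in s.
With the tool pointing down it reaches from about 0.4 to 0.825 m from the base axis. Payload 7 kg.
Tool frame: the origin (TCP) lies at the very end of the fingers, on their centre line; the grasp point (between the pads) lies behind it (r.grasp_offset is the z of the grasp point in the tool frame, in m); z points along the fingers, y is the direction in which the jaws open and shut (so a half turn about z gives the same grasp; the last joint's range is limited). The gripper opens to 88 mm and grips with 3 to 60 N. Pads are 19 mm wide; open, the fingers measure 130 mm over their backs; the gripper's body (78 mm by 193 mm) begins 47 mm behind the grasp point.
Start: joints at [-58.493, 20.546, 0.682, 0, -70.136, -16.507], TCP at [0.175, -0.652, 0.227] pointing down, gripper open.
Joint ranges: [-176.03, 176.03], [-82.01, 121.73], [-58.28, 71.71], [-173.87, 95.51], [-174.79, -0.11], [-173.66, 173.66]. Speed limits (degrees/s): [136.94, 136.94, 172.46, 180, 180, 180].

### API

Orientations are given as [roll, pitch, yaw] about the fixed x, y, z axes, in that order (R = Rz(yaw) Ry(pitch) Rx(roll)).
In Python, from plant import r gives the robot as it stands. The module is installed in compiled form; this text tells all that it offers.
- The arm moves only by the tool servo_tool, never from a script. Its argument "targets" is a list of rows, each an object of numbers: "dx", "dy", "dz": the shift along the world's x, y, z in cm; "spin": the turn about the world's z in rad; "grip": the opening in per cent of the stroke, from 0 (shut) to 100 (fully open). A call has exactly 10 rows; each row is the pose to reach, as a shift and turn from the pose commanded when the call began; what a row does not reach only later rows make up. A row lasts 1/12 s, in which the tool goes at most 41.7 mm and 7.16 degrees, less where a joint would pass 70% of its speed; a pose out of reach is approached as far as the arm can. A call with a gripper value outside its range is refused whole. The fingers move at their own pace and stop on an object; "squeeze" is the grip in N (left out, the last holds). Time passes only in rows, so rows that repeat a pose let the fingers close, or fill a call up. It gives the time, the measured TCP pose, the force and the opening at its end, in the units of the state.
- r.get_state(): the state, without advancing time (a new reading comes with each control period).
- r.capture(name): name is "scene" or "top"; returns the picture (480x640x3 uint8, blue, green, red); there is no depth.
- r.get_calibration(name): a dict with "K" (3x3 intrinsics, pixels), "k1" (the pictures are not rectified: a ray, as slopes to the right and down, at radius r is drawn at 1 + k1 r^2 times it, then the intrinsics apply), "extrinsics" (4x4, takes a point from camera to world coordinates). Camera axes: x right, y down, z forward; pixel columns grow to the right and rows downward; lengths in m; the calibration is good to about 2 mm. A picture is of the moment at which its call begins. get_calibration takes no time and is no camera call.
- r.close_job(): hands the job in, once; it reports no verdict.
Trained networks look in the newest picture that a camera, given by its name, has taken for a name from the list of things; names that differ only in an ending like _2 or _b are one class to them, and where a whole thing is asked for, a point or a joint stands for the part that bears it (a point fixed in the world has none). Each returns a list of dicts, best first, with "p" (0 to 1); they miss things now and then, are a little off and sometimes report something else, mostly with a low value. They report only what shows in the picture. A call takes as long as a camera call. They do not tell look-alikes from the thing itself.
- r.cut_out(name, camera): "mask" (480x640 bool, what is visible of it) and "extent" ([left, top, right, bottom] in pixels, round what is visible of it).
The state is a dict: "time_s": time; "joints": joint angles; "qd": joint speeds; "joint_torque": joint torques, N m; "tcp_pos": TCP position; "eef_rot": TCP orientation; "contact_force": force on the tool from outside, world axes, zero at the start; "moment": the same for the moment, N m; "gripper_width": finger opening in m.
Only numpy, scipy, OpenCV 4.12 (cv2) and the standard library are available. Lean on these libraries where they do the work, as an engineer would, in place of code of your own. Each camera call takes 0.05 s, during which the arm holds its last target. There are 200 camera calls.

### The job

The shoe brush has been shoved handle-first under the low wooden riser. Take it out, turn it round and leave it on the narrow sloping rail under the glass shelf: bristles down on the rail, centred and in line with it, toe fully home against the stop at the rail's far end, so that the head is under the glass and the handle sticks out at the front. Leave everything else on the table where it is.

Things in the scene. Friction and masses are not known exactly. Their poses are not given: they have to be found in the camera images.
- brush: Light wood shoe brush with dark bristles, 0.14 kg. Origin: centre of the bristle face (underside of the head). +x to the toe, -x to the handle, z up from the bristle face. Head x -45..45 mm: bristles 40 wide, z 0..26, wooden back 44 wide, z 24..42. Centre of mass about 15 mm from the origin towards the handle: it stands stably on its bristles. At the start it does so, toe towards the robot side.
- brush_handle (a point): Middle of the brush's handle, 107.5 mm behind the brush's origin and 34 mm above the bristle face; axes as the brush. The handle is a flat-sided bar on the brush's axis, brush x -150..-45 mm, 24 wide, z 26..42, free space below it. At the start it is under the riser.
- riser: Low dark wood riser (little bench), fixed: 150 deep (x), 230 wide (y), board from z 58 to 74 mm on two 12 mm side panels at y +-109; open at front (-x) and back. Origin: on the table under its centre. At the start the brush lies along its x axis within 0.15 rad, the brush's origin 110 to 122 mm in front of the riser's centre, so that the head sticks out.
- rest: Brush rest, fixed: glass shelf from x -50 (front edge) to +100 mm, 230 wide (y), 8 thick, underside at z 127; on four steel posts of 12 mm diameter at x -30 and +80, y +-100 (caps to z 139). Under it stands the rail (rail). Origin: on the table below the middle of the rail's top. The brush goes in from the front (-x); nothing but the rail stands between the front posts.
- rail: Narrow wooden rail, fixed in the rest. Origin: middle of its top face, 62 mm above the table. x: along the rail to the back, sloping down by 0.17 rad; z: normal of the top. Top face x -70..55 mm, 26 wide. At the back a stop stands 14 mm proud, near face at x +55: toe home = brush origin at x +10, handle out beyond the shelf's front edge. About 14 mm are left between brush and glass at that edge.
- tumbler: Frosted clear tumbler, open, 68 mm diameter at the rim, 95 high, standing. Origin: centre of its base.
- case: Black plastic sunglasses case, 155 (x) by 60 (y) by 43 high, lying flat. Origin: centre of its underside.
- keys: Chrome keyring with two keys, lying flat, 6 high: ring of 38 mm diameter about the origin, keys reaching out to 65 mm towards its +x side.
- tin: Flat round steel tin of shoe cream, 76 diameter, 28 high. Origin: centre of its base.
- dish: Small white ceramic dish, 84 diameter, 18 high, standing on top of the riser. Origin: centre of its base.
Not all that is in view belongs to the job. Of the things shaped like the brush, the wood one is meant.

How it is judged:
By the outcome, as a careful person would: the job done as asked, in the order asked, and still so for the second after the job is handed in, with the robot touching nothing.
It also fails if it takes over 61 s, if anything falls off the work surface, if the arm or the gripper's body presses on something with over 40 N, if the wrist force passes 120 N, or if a joint passes its speed limit or range.

## Working session

There is one attempt and no reset: what is moved stays moved. The work goes in short steps, Python scripts to look and compute and a tool call to move; the robot and the scene stay as the last step left them, time stands still between calls to the robot, and variables do not carry over. Pictures are saved under pics/ and viewed, about 8 in all and at most 12, crops included, and the job is handed in when it is done.

Besides the shell and the picture viewer there is one more tool, called after "Call:" as name(argument=value, ...), one argument or row to a line, values as JSON. servo_tool: Moves the arm, as the interface text tells. Its arguments: {"type":"object","properties":{"targets":{"type":"array"},"squeeze":{"type":"number"}},"required":["targets"]}

```bash
mkdir -p pics; python3 - <<'E'
from plant import r
import cv2,numpy as np
for n in("scene","top"):
    im=r.capture(n); cv2.imwrite(f"pics/{n}0.png",im)
    c=r.get_calibration(n); print(n,np.round(c["K"],1).tolist(),c["k1"],np.round(c["extrinsics"],3).tolist())
s=r.get_state();print(s, r.grasp_offset)
E
```

```text
scene [[618.8, 0.0, 312.0], [0.0, 618.8, 234.3], [0.0, 0.0, 1.0]] 0.04558147795177147 [[-0.438, 0.525, -0.73, 1.522], [0.899, 0.249, -0.36, 0.523], [-0.007, -0.814, -0.581, 0.94], [0.0, 0.0, 0.0, 1.0]]
top [[483.4, 0.0, 318.1], [0.0, 483.4, 237.7], [0.0, 0.0, 1.0]] 0.044581146044462 [[-0.001, -0.991, 0.135, 0.28], [-1.0, 0.0, -0.006, 0.002], [0.006, -0.135, -0.991, 1.306], [0.0, 0.0, 0.0, 1.0]]
{'time_s': 0.1, 'joints': array([-5.84940264e+01,  2.05860989e+01,  6.39441562e-01, -1.71956072e-02,
       -7.01352500e+01, -1.65098424e+01]), 'qd': array([ 0.06440677, -0.11559731,  0.09196734,  0.0562224 ,  0.07159862,
       -0.05753773]), 'joint_torque': array([-7.52994110e-04, -5.84164560e+01,  2.93750596e+01,  7.01563686e+00,
        1.00877820e-02, -7.62223726e-05]), 'tcp_pos': array([ 0.1745538 , -0.65159497,  0.22573516]), 'eef_rot': array([ 1.79916875e+02, -7.77901921e-03, -1.65009718e+02]), 'contact_force': array([-0.17301168,  0.12953949,  0.23887242]), 'moment': array([-0.02220456,  0.0126548 ,  0.00356237]), 'gripper_width': 0.08760804863012164} -0.0188
```

View pics/scene0.png

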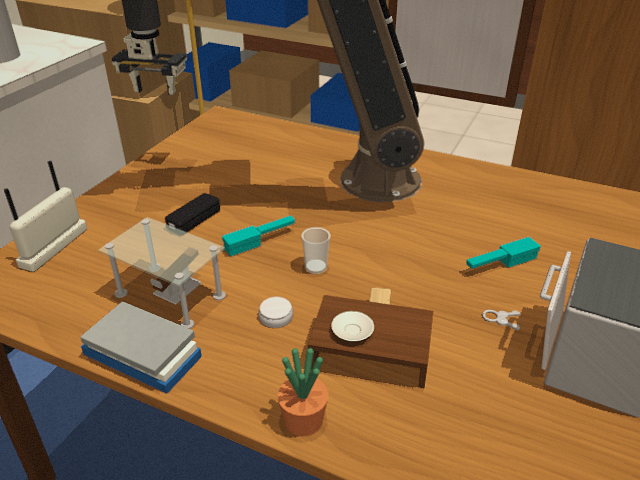

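View pics/top0.png

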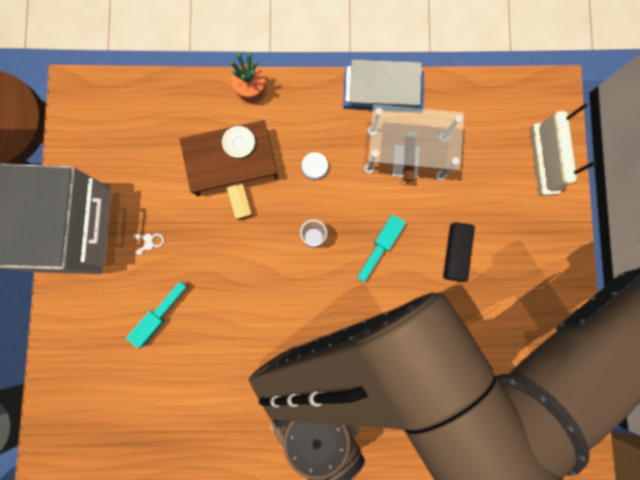

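The wood brush's head shows at top (239,201) and scene (380,296). The teal look-alikes are at top (383,247) and (157,314). The rest is at top (415,140), with the rail near (410,160). Next I'll measure these and take one close crop.

```bash
cat > h.py <<'E'
from plant import r
import cv2,numpy as np
def ray(n,uv):
    c=r.get_calibration(n);K=np.array(c["K"]);E=np.array(c["extrinsics"])
    p=(np.atleast_2d(uv)-K[[0,1],2])/K[[0,1],[0,1]]
    s=p.copy()
    for _ in range(20): s=p/(1+c["k1"]*(s**2).sum(1,keepdims=True))
    d=np.c_[s,np.ones(len(s))]@E[:3,:3].T
    return E[:3,3],d
def at_z(n,uv,z):
    o,d=ray(n,uv); return o+d*((z-o[2])/d[:,2])[:,None]
def proj(n,P):
    c=r.get_calibration(n);K=np.array(c["K"]);E=np.array(c["extrinsics"])
    q=(np.atleast_2d(P)-E[:3,3])@E[:3,:3]; s=q[:,:2]/q[:,2:]
    s=s*(1+c["k1"]*(s**2).sum(1,keepdims=True)); return s*K[[0,1],[0,1]]+K[[0,1],2]
def mask(name,cam):
    return [(round(d["p"],2),d["extent"],d["mask"]) for d in r.cut_out(name,cam)]
E
python3 - <<'E'
from h import *
t=r.capture("top");s=r.capture("scene")
for cam in("top","scene"):
  for n,z in(("brush",.042),("riser",.074),("rest",.135),("rail",.062),("tumbler",.095),("dish",.092),("tin",.028)):
    for p,e,m in mask(n,cam)[:3]:
        if not m.any(): continue
        pts=np.argwhere(m)[:,::-1].astype(np.float32)
        c=cv2.findContours(m.astype(np.uint8),0,2)[0]; c=max(c,key=cv2.contourArea)
        b=cv2.boxPoints(cv2.minAreaRect(c))
        print(cam,n,p,np.round(e),'ctr',np.round(at_z(cam,pts.mean(0),z)[0],3)[:2],'box',np.round(at_z(cam,b,z)[:,:2],3).tolist())
a=cv2.resize(t[110:230,170:290],(400,400),interpolation=2);b=cv2.resize(t[95:190,355:475],(400,317),interpolation=2)
b=cv2.copyMakeBorder(b,0,83,0,0,0)
c=cv2.resize(s[190:335,70:250],(400,322),interpolation=2);d=cv2.resize(s[270:395,290:450],(400,312),interpolation=2)
cv2.imwrite("pics/crop1.png",cv2.resize(np.vstack([np.hstack([a,b]),np.hstack([c[:312],d])]),None,fx=.84,fy=.84))
E
```

```text
top brush 0.96 [127. 281. 188. 347.] ctr [0.242 0.416] box [[0.195, 0.484], [0.349, 0.363], [0.316, 0.324], [0.164, 0.445]]
top brush 0.94 [357. 217. 405. 283.] ctr [ 0.435 -0.175] box [[0.354, -0.096], [0.517, -0.202], [0.493, -0.238], [0.33, -0.132]]
top brush 0.75 [228. 186. 253. 220.] ctr [0.551 0.206] box [[0.59, 0.242], [0.604, 0.2], [0.512, 0.17], [0.498, 0.212]]
top riser 0.86 [183. 120. 277. 195.] ctr [0.654 0.237] box [[0.711, 0.365], [0.767, 0.135], [0.606, 0.098], [0.552, 0.325]]
top rest 0.94 [366. 104. 467. 178.] ctr [ 0.686 -0.247] box [[0.591, -0.119], [0.78, -0.135], [0.761, -0.372], [0.573, -0.352]]
top rail 0.65 [404. 166. 416. 182.] ctr [ 0.621 -0.243] box [[0.643, -0.23], [0.643, -0.259], [0.6, -0.258], [0.6, -0.229]]
top tumbler 0.76 [302. 216. 323. 249.] ctr [0.457 0.007] box [[0.492, 0.039], [0.492, -0.025], [0.421, -0.025], [0.421, 0.039]]
top dish 0.79 [222. 126. 253. 155.] ctr [0.696 0.204] box [[0.735, 0.245], [0.736, 0.165], [0.658, 0.164], [0.658, 0.243]]
top tin 0.85 [301. 150. 329. 181.] ctr [0.65  0.002] box [[0.687, 0.036], [0.687, -0.032], [0.614, -
[... 719 characters left out ...]
[[0.858, -0.318], [0.586, -0.458], [0.642, -0.077], [0.879, -0.009]]
scene rail 0.71 [147. 278. 173. 293.] ctr [ 0.731 -0.242] box [[0.747, -0.261], [0.713, -0.276], [0.716, -0.224], [0.75, -0.21]]
scene tumbler 0.9 [300. 228. 332. 276.] ctr [0.509 0.034] box [[0.447, -0.033], [0.418, 0.029], [0.572, 0.099], [0.599, 0.043]]
scene tumbler 0.4 [369. 290. 389. 303.] ctr [0.594 0.221] box [[0.622, 0.209], [0.579, 0.195], [0.567, 0.234], [0.61, 0.247]]
scene dish 0.56 [330. 311. 375. 343.] ctr [0.699 0.204] box [[0.679, 0.153], [0.645, 0.225], [0.717, 0.253], [0.75, 0.185]]
scene tin 0.79 [258. 298. 293. 328.] ctr [0.67  0.012] box [[0.643, -0.046], [0.611, 0.023], [0.695, 0.066], [0.725, 0.002]]
```

View pics/crop1.png

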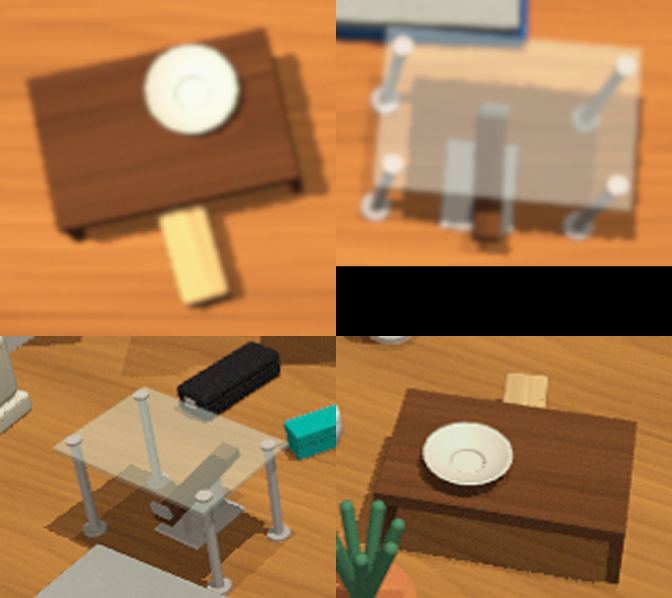

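```bash
python3 - <<'E'
from h import *
P=lambda x,y:(170+x/2.8,110+y/2.8)
b=at_z("top",[P(181,303),P(228,291),P(162,215),P(207,205)],.042)[:,:2]
toe,rear=(b[0]+b[1])/2,(b[2]+b[3])/2
print("brush",b.round(3).tolist(),toe.round(3),rear.round(3),np.linalg.norm(toe-rear),np.degrees(np.arctan2(*(rear-toe)[::-1])))
rc=at_z("top",[P(28,80),P(265,30),P(300,180),P(65,228)],.074)[:,:2];print("riser",rc.round(3).tolist(),rc.mean(0))
Q=lambda x,y:(355+(x-336)/2.8,95+y/2.8)
caps=at_z("top",[Q(402,46),Q(626,66),Q(393,163),Q(618,185)],.139)[:,:2]
feet=at_z("top",[Q(386,98),Q(586,117),Q(376,206),Q(578,226)],.0)[:,:2]
S=lambda x,y:(70+x/(400/180*.84),190+(y-262)/(400/180*.84))
# scene order: back-left(+y), back-right(-y), front-left, front-right
cs=at_z("scene",[S(204,496-0+0),S(73,440),S(268,446),S(141,394)],.139)[:,:2]
for n,c in(("capsT",caps),("feetT",feet),("capsS",cs)):
    m=c.mean(0); ax=(c[0]+c[1]-c[2]-c[3])/2; ay=(c[0]+c[2]-c[1]-c[3])/2
    yaw=np.degrees(np.arctan2(ax[1],ax[0])),np.degrees(np.arctan2(-ay[0],ay[1]))
    u=np.mean(np.radians(yaw)); o=m-.025*np.array([np.cos(u),np.sin(u)])
    print(n,c.round(3).tolist(),"len",np.linalg.norm(ax),np.linalg.norm(ay),"yaw",yaw,"origin",o)
# rail front/back ends
print("rail",at_z("top",[Q(489,212)],.074)[0],at_z("top",[Q(494,108)],.06)[0])
E
```

```text
brush [[0.504, 0.216], [0.515, 0.172], [0.589, 0.236], [0.598, 0.193]] [0.509 0.194] [0.594 0.214] 0.08669618798277502 13.761786230846218
riser [[0.71, 0.358], [0.76, 0.137], [0.614, 0.102], [0.568, 0.319]] [0.66309984 0.22889028]
capsT [[0.759, -0.157], [0.74, -0.357], [0.651, -0.147], [0.63, -0.346]] len 0.10947164044180137 0.20041327323854627 yaw (np.float64(-5.381997243347894), np.float64(-5.710145639714471)) origin [ 0.67007383 -0.24931613]
feetT [[0.762, -0.159], [0.742, -0.358], [0.651, -0.147], [0.63, -0.347]] len 0.11190944978438434 0.20022319698177113 yaw (np.float64(-5.888717836908836), np.float64(-5.847356595265925)) origin [ 0.67146547 -0.25026354]
capsS [[0.859, -0.084], [0.847, -0.262], [0.766, -0.069], [0.752, -0.248]] len 0.09519721006263314 0.1791844653588873 yaw (np.float64(-9.078644956559522), np.float64(-4.249993005463163)) origin [ 0.78094469 -0.16287781]
rail [ 0.62405371 -0.24444695  0.074     ] [ 0.72982195 -0.25439836  0.06      ]
```

Call:
servo_tool(
  targets=[
    {"dx":2.2,"dy":3.5,"dz":0,"spin":0,"grip":100},
    {"dx":4.4,"dy":7.0,"dz":0,"spin":0,"grip":100},
    {"dx":6.6,"dy":10.5,"dz":0,"spin":0,"grip":100},
    {"dx":8.8,"dy":14.0,"dz":0,"spin":0,"grip":100},
    {"dx":11.0,"dy":17.5,"dz":0,"spin":0,"grip":100},
    {"dx":13.2,"dy":21.0,"dz":0,"spin":0,"grip":100},
    {"dx":15.4,"dy":24.5,"dz":0,"spin":0,"grip":100},
    {"dx":17.6,"dy":28.0,"dz":0,"spin":0,"grip":100},
    {"dx":19.8,"dy":31.5,"dz":0,"spin":0,"grip":100},
    {"dx":22.0,"dy":35.0,"dz":0,"spin":0,"grip":100},
  ],
)

```text
time_s: 1.73
tcp_pos: [0.3953, -0.3002, 0.227]
eef_rot: [-180.0, 0.0, -165.0]
contact_force: [0.6, -0.8, -0.0]
gripper_width: 0.0876
```

Call:
servo_tool(
  targets=[
    {"dx":1.5,"dy":3.8,"dz":0,"spin":0,"grip":100},
    {"dx":3,"dy":7.6,"dz":0,"spin":0,"grip":100},
    {"dx":4.5,"dy":11.4,"dz":0,"spin":0,"grip":100},
    {"dx":6,"dy":15.2,"dz":0,"spin":0,"grip":100},
    {"dx":7.5,"dy":19,"dz":0,"spin":0,"grip":100},
    {"dx":9,"dy":22.8,"dz":0,"spin":0,"grip":100},
    {"dx":10.5,"dy":26.6,"dz":0,"spin":0,"grip":100},
    {"dx":12,"dy":30.4,"dz":0,"spin":0,"grip":100},
    {"dx":12,"dy":34.2,"dz":0,"spin":0,"grip":100},
    {"dx":12,"dy":38,"dz":0,"spin":0,"grip":100},
  ],
)

```text
time_s: 2.57
tcp_pos: [0.5149, 0.0801, 0.2265]
eef_rot: [-180.0, 0.0, -165.0]
contact_force: [0.8, -0.0, -0.8]
gripper_width: 0.0878
```

Call:
servo_tool(
  targets=[
    {"dx":0.7,"dy":3,"dz":0,"spin":0,"grip":100},
    {"dx":1.3,"dy":6,"dz":0,"spin":0,"grip":100},
    {"dx":1.9,"dy":9,"dz":-1,"spin":0,"grip":100},
    {"dx":2.5,"dy":12.0,"dz":-3,"spin":0,"grip":100},
    {"dx":2.5,"dy":12.1,"dz":-6,"spin":0,"grip":100},
    {"dx":2.5,"dy":12.1,"dz":-9,"spin":0,"grip":100},
    {"dx":2.5,"dy":12.1,"dz":-12,"spin":0,"grip":100},
    {"dx":2.5,"dy":12.1,"dz":-14,"spin":0,"grip":100},
    {"dx":2.5,"dy":12.1,"dz":-14.5,"spin":0,"grip":100},
    {"dx":2.5,"dy":12.1,"dz":-14.5,"spin":0,"grip":100},
  ],
)

```text
time_s: 3.4
tcp_pos: [0.539, 0.1985, 0.0803]
eef_rot: [-179.9, -0.2, -165.0]
contact_force: [0.2, -0.1, 0.9]
gripper_width: 0.0878
```

```bash
python3 - <<'E'
from h import *
t=r.capture("top");s=r.capture("scene")
cv2.imwrite("pics/c2.png",np.hstack([cv2.resize(t[110:250,170:310],(390,390),interpolation=2),cv2.resize(s[200:340,310:450],(390,390),interpolation=2)]))
E
```

```text
(no output)
```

View pics/c2.png

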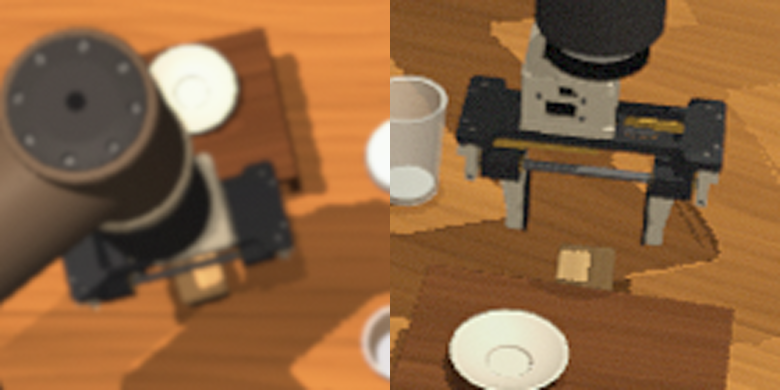

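Both views show the open jaws straddling the wood head (top crop about (205,280), scene crop about (585,265)). The gripper body is in front of the riser edge, so I'll descend and grip.

Call:
servo_tool(
  targets=[
    {"dx":0,"dy":0,"dz":-2.5,"spin":0,"grip":100},
    {"dx":0,"dy":0,"dz":-4.5,"spin":0,"grip":100},
    {"dx":0,"dy":0,"dz":-6,"spin":0,"grip":100},
    {"dx":0,"dy":0,"dz":-6.5,"spin":0,"grip":100},
    {"dx":0,"dy":0,"dz":-6.5,"spin":0,"grip":100},
    {"dx":0,"dy":0,"dz":-6.5,"spin":0,"grip":70},
    {"dx":0,"dy":0,"dz":-6.5,"spin":0,"grip":55},
    {"dx":0,"dy":0,"dz":-6.5,"spin":0,"grip":30},
    {"dx":0,"dy":0,"dz":-6.5,"spin":0,"grip":30},
    {"dx":0,"dy":0,"dz":-6.5,"spin":0,"grip":30},
  ],
  squeeze=25,
)

```text
time_s: 4.33
tcp_pos: [0.54, 0.1993, 0.0173]
eef_rot: [180.0, 0.1, -165.0]
contact_force: [-0.8, -0.1, 0.5]
gripper_width: 0.0599
```

Call:
servo_tool(
  targets=[
    {"dx":0,"dy":0,"dz":0,"spin":0,"grip":30},
    {"dx":0,"dy":0,"dz":0,"spin":0,"grip":30},
    {"dx":0,"dy":0,"dz":0,"spin":0,"grip":30},
    {"dx":0,"dy":0,"dz":0.3,"spin":0,"grip":30},
    {"dx":0,"dy":0,"dz":0.5,"spin":0,"grip":30},
    {"dx":-1,"dy":-0.3,"dz":0.5,"spin":0,"grip":30},
    {"dx":-3,"dy":-0.8,"dz":0.5,"spin":0,"grip":30},
    {"dx":-5,"dy":-1.3,"dz":0.5,"spin":0,"grip":30},
    {"dx":-7,"dy":-1.9,"dz":0.5,"spin":0,"grip":30},
    {"dx":-9,"dy":-2.4,"dz":0.5,"spin":0,"grip":30},
  ],
)

```text
time_s: 5.17
tcp_pos: [0.448, 0.174, 0.0213]
eef_rot: [-180.0, -0.0, -165.0]
contact_force: [0.6, 0.8, -0.4]
gripper_width: 0.044
```

Call:
servo_tool(
  targets=[
    {"dx":-2,"dy":-0.5,"dz":0,"spin":0,"grip":30},
    {"dx":-3.5,"dy":-0.9,"dz":0,"spin":0,"grip":30},
    {"dx":-5,"dy":-1.3,"dz":0,"spin":0,"grip":30},
    {"dx":-5.5,"dy":-1.5,"dz":0,"spin":0,"grip":30},
    {"dx":-5.5,"dy":-1.5,"dz":-0.2,"spin":0,"grip":30},
    {"dx":-5.5,"dy":-1.5,"dz":-0.45,"spin":0,"grip":30},
    {"dx":-5.5,"dy":-1.5,"dz":-0.5,"spin":0,"grip":30},
    {"dx":-5.5,"dy":-1.5,"dz":-0.5,"spin":0,"grip":60},
    {"dx":-5.5,"dy":-1.5,"dz":-0.5,"spin":0,"grip":80},
    {"dx":-5.5,"dy":-1.5,"dz":-0.5,"spin":0,"grip":80},
  ],
)

```text
time_s: 6.0
tcp_pos: [0.3953, 0.1603, 0.0164]
eef_rot: [180.0, 0.0, -165.0]
contact_force: [0.2, -0.6, 0.5]
gripper_width: 0.0588
```

Call:
servo_tool(
  targets=[
    {"dx":0,"dy":0,"dz":0,"spin":0,"grip":95},
    {"dx":0,"dy":0,"dz":3,"spin":0,"grip":100},
    {"dx":0,"dy":0,"dz":6,"spin":0,"grip":100},
    {"dx":0,"dy":0,"dz":10,"spin":0,"grip":100},
    {"dx":0,"dy":0,"dz":14,"spin":0,"grip":100},
    {"dx":3,"dy":0.8,"dz":16,"spin":0,"grip":100},
    {"dx":6,"dy":1.6,"dz":16,"spin":0,"grip":100},
    {"dx":9,"dy":2.4,"dz":16,"spin":0,"grip":100},
    {"dx":11.5,"dy":3.1,"dz":16,"spin":0,"grip":100},
    {"dx":11.5,"dy":3.1,"dz":16,"spin":0,"grip":100},
  ],
)

```text
time_s: 6.83
tcp_pos: [0.5137, 0.1922, 0.176]
eef_rot: [-180.0, 0.1, -165.0]
contact_force: [1.1, 0.9, 0.5]
gripper_width: 0.0877
```

```bash
python3 - <<'E'
from h import *
t=r.capture("top");s=r.capture("scene")
for p,e,m in mask("brush","scene"): print(p,np.round(e))
cv2.imwrite("pics/c3.png",np.hstack([cv2.resize(t[110:290,150:330],(390,390),interpolation=2),cv2.resize(s[180:340,290:450],(390,390),interpolation=2)]))
E
```

```text
0.98 [375. 248. 395. 304.]
0.9 [462. 234. 540. 266.]
0.6 [219. 216. 293. 255.]
```

View pics/c3.png

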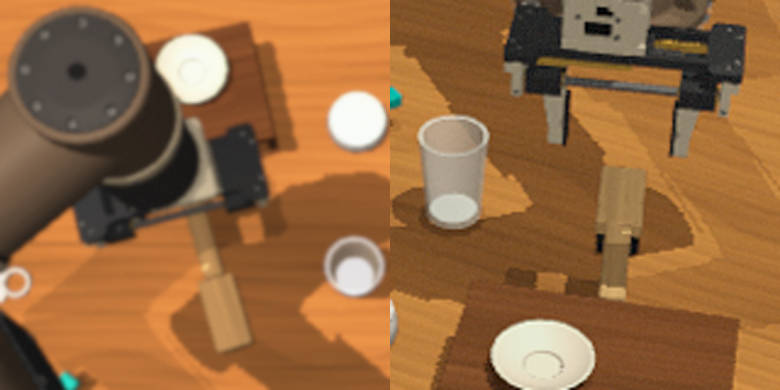

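```bash
python3 - <<'E'
from h import *
S=lambda x,y:(290+(x-390)/2.4375,180+y/2.4375)
T=lambda x,y:(150+x/2.1667,110+y/2.1667)
print(at_z("scene",[S(606,168),S(645,170),S(598,234),S(639,238),S(601,293),S(626,294)],.042).round(3)[:,:2].tolist())
print(at_z("top",[T(218,353),T(252,343),T(200,280),T(233,272),T(205,235)],.042).round(3)[:,:2].tolist())
E
```

```text
[[0.379, 0.138], [0.366, 0.174], [0.479, 0.169], [0.468, 0.205], [0.555, 0.201], [0.547, 0.221]]
[[0.359, 0.171], [0.371, 0.13], [0.447, 0.195], [0.457, 0.155], [0.503, 0.19]]
```

Call:
servo_tool(
  targets=[
    {"dx":0,"dy":0.1,"dz":-4,"spin":0,"grip":90},
    {"dx":0,"dy":0.1,"dz":-8,"spin":0,"grip":80},
    {"dx":0,"dy":0.1,"dz":-11.5,"spin":0,"grip":70},
    {"dx":0,"dy":0.1,"dz":-14,"spin":0,"grip":70},
    {"dx":0,"dy":0.1,"dz":-15.5,"spin":0,"grip":70},
    {"dx":0,"dy":0.1,"dz":-16,"spin":0,"grip":60},
    {"dx":0,"dy":0.1,"dz":-16,"spin":0,"grip":40},
    {"dx":0,"dy":0.1,"dz":-16,"spin":0,"grip":10},
    {"dx":0,"dy":0.1,"dz":-16,"spin":0,"grip":10},
    {"dx":0,"dy":0.1,"dz":-16,"spin":0,"grip":10},
  ],
  squeeze=45,
)

```text
time_s: 7.82
tcp_pos: [0.5104, 0.1927, 0.0181]
eef_rot: [179.9, 0.1, -165.0]
contact_force: [0.7, 0.3, 0.5]
gripper_width: 0.0337
```

Call:
servo_tool(
  targets=[
    {"dx":0,"dy":0,"dz":0,"spin":0,"grip":10},
    {"dx":0,"dy":0,"dz":0,"spin":0,"grip":10},
    {"dx":0,"dy":0,"dz":0,"spin":0,"grip":10},
    {"dx":0,"dy":0,"dz":0,"spin":0,"grip":10},
    {"dx":0,"dy":0,"dz":1,"spin":0,"grip":10},
    {"dx":0,"dy":0,"dz":3,"spin":0,"grip":10},
    {"dx":0,"dy":0,"dz":6,"spin":0,"grip":10},
    {"dx":0,"dy":0,"dz":9,"spin":0,"grip":10},
    {"dx":0,"dy":0,"dz":12,"spin":0,"grip":10},
    {"dx":0,"dy":0,"dz":15,"spin":0,"grip":10},
  ],
)

```text
time_s: 8.65
tcp_pos: [0.5089, 0.1915, 0.1682]
eef_rot: [-180.0, -0.1, -165.0]
contact_force: [0.6, -0.4, -2.2]
gripper_width: 0.0233
```

Call:
servo_tool(
  targets=[
    {"dx":0,"dy":-1.4,"dz":0,"spin":0.12,"grip":10},
    {"dx":0,"dy":-2.8,"dz":0,"spin":0.24,"grip":10},
    {"dx":0,"dy":-4.2,"dz":0,"spin":0.36,"grip":10},
    {"dx":0,"dy":-5.6,"dz":0,"spin":0.48,"grip":10},
    {"dx":0,"dy":-7.0,"dz":0,"spin":0.6,"grip":10},
    {"dx":0,"dy":-8.4,"dz":0,"spin":0.72,"grip":10},
    {"dx":0,"dy":-9.8,"dz":0,"spin":0.84,"grip":10},
    {"dx":0,"dy":-11.2,"dz":0,"spin":0.96,"grip":10},
    {"dx":0,"dy":-12.6,"dz":0,"spin":1.08,"grip":10},
    {"dx":0,"dy":-14,"dz":0,"spin":1.2,"grip":10},
  ],
)

```text
time_s: 9.48
tcp_pos: [0.5089, 0.0511, 0.1667]
eef_rot: [179.9, -0.0, -95.9]
contact_force: [0.5, -0.4, -1.7]
gripper_width: 0.0233
```

Call:
servo_tool(
  targets=[
    {"dx":-0.4,"dy":-1.4,"dz":0,"spin":0.12,"grip":10},
    {"dx":-0.8,"dy":-2.8,"dz":0,"spin":0.24,"grip":10},
    {"dx":-1.2,"dy":-4.2,"dz":0,"spin":0.36,"grip":10},
    {"dx":-1.6,"dy":-5.6,"dz":0,"spin":0.48,"grip":10},
    {"dx":-2,"dy":-7.0,"dz":0,"spin":0.6,"grip":10},
    {"dx":-2.4,"dy":-8.4,"dz":0,"spin":0.72,"grip":10},
    {"dx":-2.8,"dy":-9.8,"dz":0,"spin":0.84,"grip":10},
    {"dx":-3.2,"dy":-11.2,"dz":0,"spin":0.96,"grip":10},
    {"dx":-3.6,"dy":-12.6,"dz":0,"spin":1.08,"grip":10},
    {"dx":-4,"dy":-14,"dz":0,"spin":1.2,"grip":10},
  ],
)

```text
time_s: 10.32
tcp_pos: [0.4685, -0.0887, 0.1667]
eef_rot: [180.0, 0.1, -27.2]
contact_force: [-0.3, -0.2, -0.9]
gripper_width: 0.0239
```

Call:
servo_tool(
  targets=[
    {"dx":-0.6,"dy":-1.8,"dz":0,"spin":0.1,"grip":10},
    {"dx":-1.2,"dy":-3.6,"dz":0,"spin":0.2,"grip":10},
    {"dx":-1.8,"dy":-5.4,"dz":0,"spin":0.3,"grip":10},
    {"dx":-2.4,"dy":-7.2,"dz":0,"spin":0.382,"grip":10},
    {"dx":-3,"dy":-9,"dz":0,"spin":0.382,"grip":10},
    {"dx":-3.6,"dy":-10.8,"dz":0,"spin":0.382,"grip":10},
    {"dx":-4.2,"dy":-12.6,"dz":0,"spin":0.382,"grip":10},
    {"dx":-4.4,"dy":-13.8,"dz":0,"spin":0.382,"grip":10},
    {"dx":-4.4,"dy":-13.8,"dz":0,"spin":0.382,"grip":10},
    {"dx":-4.4,"dy":-13.8,"dz":0,"spin":0.382,"grip":10},
  ],
)

```text
time_s: 11.15
tcp_pos: [0.4248, -0.2262, 0.1665]
eef_rot: [-180.0, 0.1, -5.7]
contact_force: [-0.1, -0.0, -1.8]
gripper_width: 0.0237
```

```bash
python3 - <<'E'
from h import *
t=r.capture("top");s=r.capture("scene");st=r.get_state();print(st["tcp_pos"],st["eef_rot"],st["joints"].round(1))
# predicted level brush points drawn for comparison
a=np.radians(st["eef_rot"][2]);u=np.array([np.cos(a),np.sin(a),0]);v=np.array([-u[1],u[0],0])
o=st["tcp_pos"]+107*u*1e-3-[0,0,.0164]
for n in("top","scene"):
    print(n,proj(n,[o+.045*u+k*.022*v+[0,0,.042] for k in(1,-1)]+[o+.045*u+k*.02*v for k in(1,-1)]+[o-.045*u+k*.022*v+[0,0,.042] for k in(1,-1)]).round(1).tolist())
cv2.imwrite("pics/c4.png",np.hstack([cv2.resize(t[90:270,340:500],(355,400),interpolation=2),cv2.resize(s[170:330,70:250],(445,400),interpolation=2)]))
E
```

```text
[ 0.42533198 -0.22561344  0.16657808] [-1.79986291e+02  2.96484943e-02 -5.61727956e+00] [ -4.5   5.1 -28.   -0.  -56.9  88.9]
top [[408.8, 175.8], [427.5, 177.5], [406.4, 180.3], [422.7, 181.9], [406.0, 213.1], [424.8, 214.9]]
scene [[201.2, 202.6], [186.1, 197.2], [202.6, 217.9], [189.1, 212.9], [226.1, 184.8], [211.4, 179.9]]
```

View pics/c4.png

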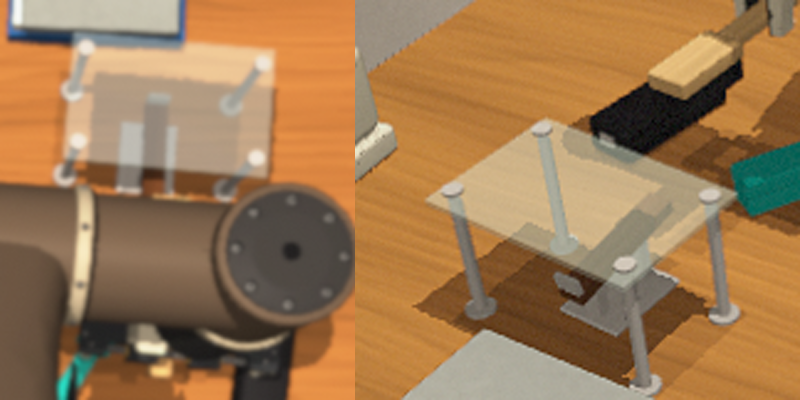

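```bash
python3 - <<'E'
from h import *
from scipy.optimize import least_squares
im=r.capture("scene");st=r.get_state()
c=im[165:235,180:255]; hsv=cv2.cvtColor(c,cv2.COLOR_BGR2HSV)
for y in range(14,48,4): print(y+165,[tuple(int(v) for v in hsv[y,x]) for x in range(6,48,5)])
cv2.imwrite("pics/c5.png",cv2.resize(c,None,fx=8,fy=8,interpolation=cv2.INTER_CUBIC))
a=np.radians(st["eef_rot"][2]);u=np.array([np.cos(a),np.sin(a),0]);v=np.array([-u[1],u[0],0]);z=np.array([0,0,1.])
g=st["tcp_pos"]+.0188*z
S=lambda x,y:(70+(x-355)/2.472,170+y/2.5)
obs=np.array([S(688,97),S(650,76),S(741,50),S(706,37)])
def f(p):
    th,dx,dz,dy=p; c,s=np.cos(th),np.sin(th); U=c*u-s*z; W=s*u+c*z
    P=[g+v*dy*1e-3+U*(x+107+dx)*1e-3+W*(dz+42-35)*1e-3+v*k*.022 for x,k in((45,1),(45,-1),(-45,1),(-45,-1))]
    return np.r_[(proj("scene",P)-obs).ravel(), dx/10,dz/3,dy/3]
s=least_squares(f,[0,0,0,0]);print(s.x,s.fun.round(1))
E
```

```text
179 [(16, 173, 192), (15, 173, 193), (16, 169, 198), (16, 175, 200), (16, 164, 198), (15, 168, 196), (15, 167, 195), (16, 166, 163), (17, 129, 132)]
183 [(16, 173, 195), (15, 169, 196), (16, 167, 198), (15, 164, 194), (15, 169, 190), (17, 131, 163), (16, 151, 152), (16, 131, 138), (17, 135, 136)]
187 [(16, 172, 196), (16, 174, 194), (16, 168, 200), (16, 173, 199), (19, 112, 232), (19, 115, 230), (19, 117, 229), (18, 131, 154), (16, 134, 122)]
191 [(16, 174, 193), (16, 169, 196), (16, 180, 195), (19, 118, 229), (19, 119, 225), (18, 120, 224), (18, 119, 225), (17, 136, 158), (18, 141, 116)]
195 [(16, 165, 193), (15, 177, 187), (19, 116, 229), (19, 116, 228), (18, 117, 222), (18, 116, 225), (16, 131, 142), (17, 138, 139), (14, 158, 100)]
199 [(16, 179, 185), (19, 118, 226), (18, 116, 229), (18, 117, 223), (18, 117, 220), (17, 129, 156), (17, 137, 136), (120, 27, 28), (98, 255, 4)]
203 [(14, 171, 127), (17, 133, 140), (17, 142, 133), (18, 125, 204), (17, 131, 148), (16, 133, 136), (102, 46, 28), (125, 73, 21), (16, 170, 198)]
207 [(6, 51, 25), (98, 93, 22), (16, 134, 116), (16, 140, 129), (17, 140, 126), (0, 55, 14), (10, 28, 27), (15, 174, 188), (15, 167, 185)]
211 [(75, 51, 30), (17, 60, 30), (0, 81, 19), (105, 24, 21), (10, 79, 29), (10, 57, 27), (105, 26, 20), (16, 173, 198), (16, 170, 187)]
[ 0.05623427  0.36266393 -4.93973179  3.61075591] [-1.6 -0.7 -1.3  2.3  1.4 -1.6  0.8 -1.4  0.  -1.6  1.2]
```

View pics/c5.png

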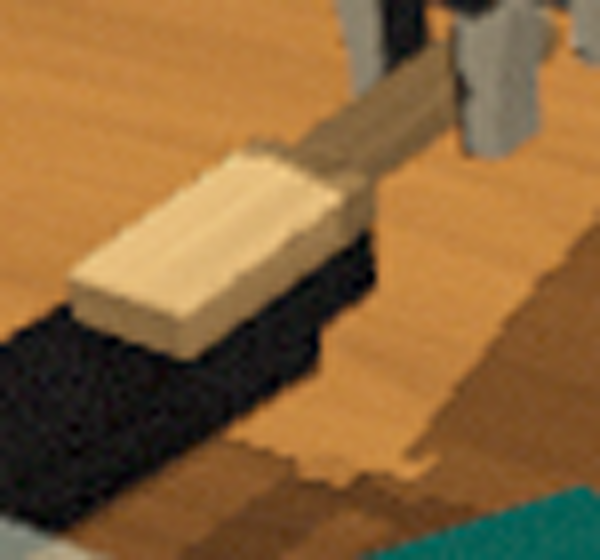

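```bash
python3 - <<'E'
from h import *
from scipy.optimize import least_squares
st=r.get_state()
a=np.radians(st["eef_rot"][2]);u=np.array([np.cos(a),np.sin(a),0]);v=np.array([-u[1],u[0],0]);z=np.array([0,0,1.])
g=st["tcp_pos"]+.0188*z
obs=np.array([(202.25,204.75),(188.75,199.4),(226.5,187.5),(211.3,182.8)])
def f(p):
    th,dx,dz,dy=p; c,s=np.cos(th),np.sin(th); U=c*u-s*z; W=s*u+c*z
    P=[g+v*dy*1e-3+U*(x+107+dx)*1e-3+W*(dz+42-35)*1e-3+v*k*.022 for x,k in((45,1),(45,-1),(-45,1),(-45,-1))]
    return np.r_[(proj("scene",P)-obs).ravel(), dx/10,dz/3,dy/3]
s=least_squares(f,[0,0,0,0]);print(s.x,s.fun.round(1))
O=np.array([.671,-.25,0]);R=lambda x,y,zz:O+u*x+v*y+z*zz
print("caps pred",proj("scene",[R(x,y,.139) for x in(.08,-.03) for y in(.1,-.1)]).round(1).tolist())
S=lambda x,y:(70+(x-355)/2.472,170+y/2.5)
print("caps obs",np.round([S(624,264),S(453,189),S(710,195),S(541,128)],1).tolist())
print("feet pred",proj("scene",[R(x,y,.0) for x in(.08,-.03) for y in(.1,-.1)]).round(1).tolist())
print("feet obs",np.round([S(645,385),S(481,307),S(724,313),S(564,243)],1).tolist())
print("rail pred",proj("scene",[R(-.069,.013,.0738),R(-.069,-.013,.0738),R(.0542,.013,.0527+.014),R(.0542,-.013,.0667)]).round(1).tolist())
E
```

```text
[ 0.02082545  0.18219153 -3.13151602  2.07888544] [-0.1  0.5 -1.6  0.4  0.4 -0.8  0.9 -1.   0.  -1.   0.7]
caps pred [[178.1, 274.7], [108.0, 244.7], [212.4, 247.1], [144.1, 220.4]]
caps obs [[178.8, 275.6], [109.6, 245.6], [213.6, 248.0], [145.2, 221.2]]
feet pred [[186.6, 324.4], [119.9, 293.2], [218.5, 295.6], [153.6, 267.6]]
feet obs [[187.3, 324.0], [121.0, 292.8], [219.3, 295.2], [154.5, 267.2]]
rail pred [[196.6, 249.4], [188.0, 246.0], [160.2, 280.9], [151.4, 277.0]]
```

Call:
servo_tool(
  targets=[
    {"dx":0,"dy":0,"dz":-2.5,"spin":0,"grip":10},
    {"dx":0,"dy":0,"dz":-5,"spin":0,"grip":10},
    {"dx":0,"dy":0,"dz":-6.5,"spin":0,"grip":10},
    {"dx":0,"dy":0,"dz":-6.9,"spin":0,"grip":10},
    {"dx":0,"dy":0,"dz":-6.9,"spin":0,"grip":10},
    {"dx":1,"dy":-0.1,"dz":-6.9,"spin":0,"grip":10},
    {"dx":2,"dy":-0.2,"dz":-6.9,"spin":0,"grip":10},
    {"dx":3,"dy":-0.3,"dz":-6.9,"spin":0,"grip":10},
    {"dx":3.5,"dy":-0.34,"dz":-6.9,"spin":0,"grip":10},
    {"dx":3.5,"dy":-0.34,"dz":-6.9,"spin":0,"grip":10},
  ],
)

```text
time_s: 12.13
tcp_pos: [0.4627, -0.2296, 0.098]
eef_rot: [180.0, -0.1, -5.6]
contact_force: [0.9, -0.2, -2.1]
gripper_width: 0.0234
```

```bash
python3 - <<'E'
from h import *
s=r.capture("scene");st=r.get_state();print(st["tcp_pos"],st["eef_rot"],st["contact_force"])
a=np.radians(st["eef_rot"][2]);u=np.array([np.cos(a),np.sin(a),0]);v=np.array([-u[1],u[0],0])
o=st["tcp_pos"]+107*u*1e-3-[0,0,.0164]
q=proj("scene",[o+x*u+k*.022*v+[0,0,zz] for x,zz in((.045,.042),(-.045,.042),(.045,.024)) for k in(1,-1)]+[o+.045*u+k*.02*v for k in(1,-1)])+[1.1,.9]
c=cv2.resize(s[185:295,90:240],(750,550),interpolation=cv2.INTER_CUBIC)
for p in q: cv2.circle(c,tuple(int(t) for t in (p-[90,185])*5),3,(0,0,255),1)
cv2.imwrite("pics/c6.png",c)
E
```

```text
[ 0.46152409 -0.22943557  0.09765703] [-1.79999326e+02 -1.78213059e-02 -5.60244349e+00] [ 0.01592319 -0.02815656 -2.01846096]
```

View pics/c6.png

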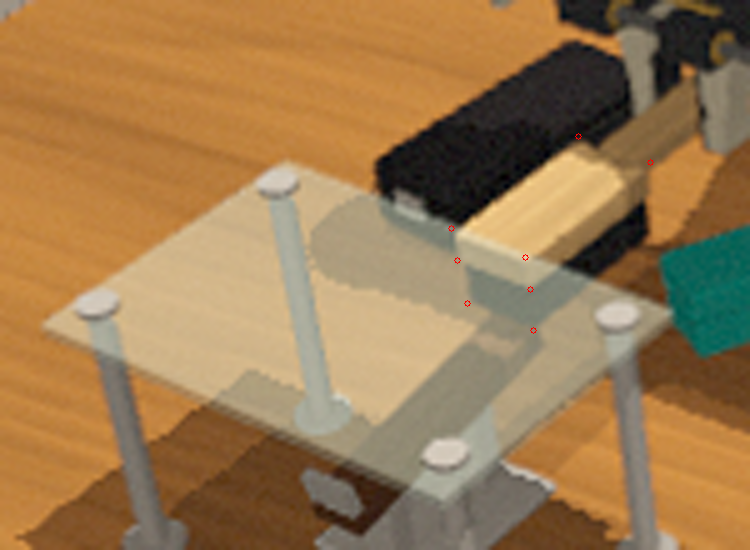

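Call:
servo_tool(
  targets=[
    {"dx":0,"dy":0,"dz":0.2,"spin":0,"grip":10},
    {"dx":1,"dy":-0.1,"dz":0.2,"spin":0,"grip":10},
    {"dx":2,"dy":-0.2,"dz":0.2,"spin":0,"grip":10},
    {"dx":3,"dy":-0.3,"dz":0.2,"spin":0,"grip":10},
    {"dx":4,"dy":-0.39,"dz":0.2,"spin":0,"grip":10},
    {"dx":5,"dy":-0.49,"dz":0.2,"spin":0,"grip":10},
    {"dx":6,"dy":-0.59,"dz":0.2,"spin":0,"grip":10},
    {"dx":7,"dy":-0.69,"dz":0.2,"spin":0,"grip":10},
    {"dx":8,"dy":-0.78,"dz":0.2,"spin":0,"grip":10},
    {"dx":8,"dy":-0.78,"dz":0.2,"spin":0,"grip":10},
  ],
)

```text
time_s: 13.02
tcp_pos: [0.5429, -0.2374, 0.0994]
eef_rot: [180.0, -0.0, -5.6]
contact_force: [1.4, 0.5, -1.9]
gripper_width: 0.0233
```

Call:
servo_tool(
  targets=[
    {"dx":0.7,"dy":-0.07,"dz":0,"spin":0,"grip":10},
    {"dx":1.3,"dy":-0.13,"dz":-0.2,"spin":0,"grip":10},
    {"dx":2,"dy":-0.2,"dz":-0.4,"spin":0,"grip":10},
    {"dx":2.5,"dy":-0.25,"dz":-0.6,"spin":0,"grip":10},
    {"dx":2.5,"dy":-0.25,"dz":-0.8,"spin":0,"grip":10},
    {"dx":2.5,"dy":-0.25,"dz":-0.9,"spin":0,"grip":10},
    {"dx":2.5,"dy":-0.25,"dz":-1.0,"spin":0,"grip":10},
    {"dx":2.5,"dy":-0.25,"dz":-1.0,"spin":0,"grip":10},
    {"dx":2.5,"dy":-0.25,"dz":-1.0,"spin":0,"grip":10},
    {"dx":2.5,"dy":-0.25,"dz":-1.0,"spin":0,"grip":10},
  ],
)

```text
time_s: 13.85
tcp_pos: [0.5656, -0.2397, 0.0898]
eef_rot: [180.0, -0.0, -5.6]
contact_force: [1.1, -0.8, -2.4]
gripper_width: 0.0235
```

Call:
servo_tool(
  targets=[
    {"dx":0,"dy":0,"dz":-0.1,"spin":0,"grip":10},
    {"dx":0,"dy":0,"dz":-0.1,"spin":0,"grip":10},
    {"dx":0,"dy":0,"dz":-0.2,"spin":0,"grip":10},
    {"dx":0,"dy":0,"dz":-0.2,"spin":0,"grip":10},
    {"dx":0,"dy":0,"dz":-0.3,"spin":0,"grip":10},
    {"dx":0,"dy":0,"dz":-0.3,"spin":0,"grip":10},
    {"dx":0,"dy":0,"dz":-0.3,"spin":0,"grip":10},
    {"dx":0,"dy":0,"dz":-0.3,"spin":0,"grip":10},
    {"dx":0,"dy":0,"dz":-0.3,"spin":0,"grip":10},
    {"dx":0,"dy":0,"dz":-0.3,"spin":0,"grip":10},
  ],
)

```text
time_s: 14.68
tcp_pos: [0.5658, -0.2397, 0.0868]
eef_rot: [180.0, -0.0, -5.6]
contact_force: [0.0, 0.6, 1.7]
gripper_width: 0.0237
```

Call:
servo_tool(
  targets=[
    {"dx":0,"dy":0,"dz":0,"spin":0,"grip":10},
    {"dx":0,"dy":0,"dz":0,"spin":0,"grip":10},
    {"dx":0,"dy":0,"dz":0,"spin":0,"grip":10},
    {"dx":0,"dy":0,"dz":0,"spin":0,"grip":20},
    {"dx":0,"dy":0,"dz":0,"spin":0,"grip":30},
    {"dx":0,"dy":0,"dz":0,"spin":0,"grip":32},
    {"dx":0,"dy":0,"dz":0,"spin":0,"grip":32},
    {"dx":0,"dy":0,"dz":0,"spin":0,"grip":32},
    {"dx":0,"dy":0,"dz":0,"spin":0,"grip":32},
    {"dx":0,"dy":0,"dz":0,"spin":0,"grip":32},
  ],
  squeeze=4,
)

```text
time_s: 15.52
tcp_pos: [0.5657, -0.2397, 0.0865]
eef_rot: [180.0, 0.0, -5.6]
contact_force: [0.7, -0.0, 0.5]
gripper_width: 0.0283
```

```bash
python3 - <<'E'
from h import *
s=r.capture("scene");st=r.get_state();print(st["tcp_pos"],st["contact_force"],st["gripper_width"])
a=np.radians(-5.6);u=np.array([np.cos(a),np.sin(a),0]);v=np.array([-u[1],u[0],0]);z=np.array([0,0,1.])
O=np.array([.671,-.25,.062]);c_,s_=np.cos(.17),np.sin(.17);U=c_*u-s_*z;W=s_*u+c_*z
c=cv2.resize(s[185:305,90:250],(800,600),interpolation=cv2.INTER_CUBIC)
# home pose, red; 12 mm short, green
for d,col in((.010,(0,0,255)),(-.002,(0,255,0))):
    q=proj("scene",[O+(d+x)*U+k*.022*v+zz*W for x,zz in((.045,.042),(-.045,.042),(.045,.024)) for k in(1,-1)]+[O+(d-.15)*U+k*.012*v+.042*W for k in (1,-1)])+[1.1,.9]
    for p in q: cv2.circle(c,tuple(int(t) for t in (p-[90,185])*5),3,col,1)
cv2.imwrite("pics/c7.png",c)
E
```

```text
[ 0.56567446 -0.23969821  0.08653204] [0.00083753 0.03124634 0.23600388] 0.028020456407836944
```

View pics/c7.png

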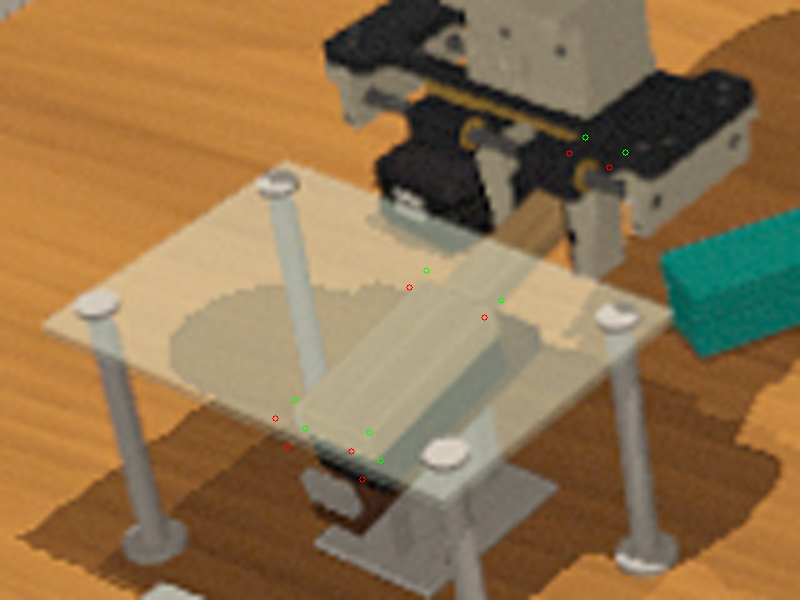

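Call:
servo_tool(
  targets=[
    {"dx":0,"dy":0,"dz":0,"spin":0,"grip":10},
    {"dx":0,"dy":0,"dz":0,"spin":0,"grip":10},
    {"dx":0,"dy":0,"dz":0,"spin":0,"grip":10},
    {"dx":0.15,"dy":-0.015,"dz":-0.03,"spin":0,"grip":10},
    {"dx":0.3,"dy":-0.03,"dz":-0.05,"spin":0,"grip":10},
    {"dx":0.45,"dy":-0.045,"dz":-0.08,"spin":0,"grip":10},
    {"dx":0.6,"dy":-0.06,"dz":-0.1,"spin":0,"grip":10},
    {"dx":0.75,"dy":-0.075,"dz":-0.13,"spin":0,"grip":10},
    {"dx":0.9,"dy":-0.09,"dz":-0.15,"spin":0,"grip":10},
    {"dx":0.9,"dy":-0.09,"dz":-0.15,"spin":0,"grip":10},
  ],
  squeeze=15,
)

```text
time_s: 16.4
tcp_pos: [0.5745, -0.2406, 0.085]
eef_rot: [180.0, 0.0, -5.6]
contact_force: [-1.2, 0.6, 2.3]
gripper_width: 0.0236
```

Call:
servo_tool(
  targets=[
    {"dx":0.1,"dy":-0.01,"dz":-0.02,"spin":0,"grip":10},
    {"dx":0.2,"dy":-0.02,"dz":-0.03,"spin":0,"grip":10},
    {"dx":0.3,"dy":-0.03,"dz":-0.05,"spin":0,"grip":10},
    {"dx":0.3,"dy":-0.03,"dz":-0.05,"spin":0,"grip":10},
    {"dx":0.4,"dy":-0.04,"dz":-0.07,"spin":0,"grip":10},
    {"dx":0.4,"dy":-0.04,"dz":-0.07,"spin":0,"grip":10},
    {"dx":0.5,"dy":-0.05,"dz":-0.08,"spin":0,"grip":10},
    {"dx":0.5,"dy":-0.05,"dz":-0.08,"spin":0,"grip":10},
    {"dx":0.6,"dy":-0.06,"dz":-0.1,"spin":0,"grip":10},
    {"dx":0.6,"dy":-0.06,"dz":-0.1,"spin":0,"grip":10},
  ],
)

```text
time_s: 17.23
tcp_pos: [0.5757, -0.2408, 0.0838]
eef_rot: [-180.0, 0.5, -5.6]
contact_force: [-16.5, 4.1, 13.4]
gripper_width: 0.024
```

Call:
servo_tool(
  targets=[
    {"dx":0,"dy":0,"dz":0,"spin":0,"grip":40},
    {"dx":0,"dy":0,"dz":0,"spin":0,"grip":40},
    {"dx":-0.4,"dy":0.04,"dz":0,"spin":0,"grip":60},
    {"dx":-0.4,"dy":0.04,"dz":0,"spin":0,"grip":60},
    {"dx":-0.4,"dy":0.04,"dz":0,"spin":0,"grip":60},
    {"dx":-0.4,"dy":0.04,"dz":1,"spin":0,"grip":60},
    {"dx":-0.4,"dy":0.04,"dz":3,"spin":0,"grip":60},
    {"dx":-2,"dy":0.2,"dz":6,"spin":0,"grip":60},
    {"dx":-5,"dy":0.5,"dz":9,"spin":0,"grip":60},
    {"dx":-8,"dy":0.8,"dz":11,"spin":0,"grip":60},
  ],
)

```text
time_s: 18.07
tcp_pos: [0.5013, -0.2335, 0.1967]
eef_rot: [179.9, -0.1, -5.6]
contact_force: [0.0, -0.1, 0.2]
gripper_width: 0.053
```

Call:
servo_tool(
  targets=[
    {"dx":-2,"dy":3,"dz":1,"spin":0,"grip":60},
    {"dx":-4,"dy":6,"dz":1,"spin":0,"grip":60},
    {"dx":-5,"dy":9,"dz":1,"spin":0,"grip":60},
    {"dx":-5,"dy":12,"dz":1,"spin":0,"grip":60},
    {"dx":-5,"dy":15,"dz":1,"spin":0,"grip":60},
    {"dx":-5,"dy":18,"dz":1,"spin":0,"grip":60},
    {"dx":-5,"dy":21,"dz":1,"spin":0,"grip":60},
    {"dx":-5,"dy":24,"dz":1,"spin":0,"grip":60},
    {"dx":-5,"dy":27,"dz":1,"spin":0,"grip":60},
    {"dx":-5,"dy":30,"dz":1,"spin":0,"grip":60},
  ],
)

```text
time_s: 18.9
tcp_pos: [0.4507, 0.0684, 0.2052]
eef_rot: [-179.9, -0.1, -5.6]
contact_force: [1.1, -0.3, -0.6]
gripper_width: 0.0524
```

```bash
python3 - <<'E'
from h import *
s=r.capture("scene");t=r.capture("top");st=r.get_state();print(st["tcp_pos"],st["contact_force"])
a=np.radians(-5.6);u=np.array([np.cos(a),np.sin(a),0]);v=np.array([-u[1],u[0],0]);z=np.array([0,0,1.])
O=np.array([.671,-.25,.062]);c_,s_=np.cos(.17),np.sin(.17);U=c_*u-s_*z;W=s_*u+c_*z
d=.010
P=[O+(d+x)*U+k*.022*v+zz*W for x,zz in((.045,.042),(-.045,.042)) for k in(1,-1)]+[O+(d-.15)*U+k*.012*v+.042*W for k in (1,-1)]
out=[]
for n,im,x0,y0,w,hh,f,b in(("scene",s,100,195,145,110,4,[1.1,.9]),("top",t,365,100,60,130,3.4,[0,0])):
    c=cv2.resize(im[y0:y0+hh,x0:x0+w],None,fx=f,fy=f,interpolation=cv2.INTER_CUBIC)
    for p in proj(n,P)+b: cv2.circle(c,tuple(int(q) for q in (p-[x0,y0]+.5)*f),3,(0,0,255),1)
    out.append(c)
H=max(o.shape[0] for o in out)
cv2.imwrite("pics/c8.png",np.hstack([cv2.copyMakeBorder(o,0,H-o.shape[0],0,0,0) for o in out]))
E
```

```text
[0.45129618 0.07010717 0.20513695] [-0.00989057 -0.03547499 -0.66910731]
```

View pics/c8.png

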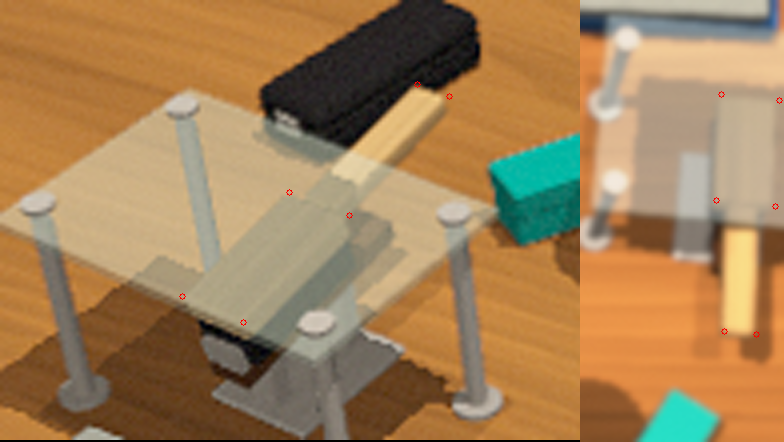

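The brush is on the rail within about 2 mm of the home overlay. A gentle push on the handle end with closed fingers will confirm the toe is fully home.

Call:
servo_tool(
  targets=[
    {"dx":0,"dy":-4,"dz":0,"spin":0,"grip":0},
    {"dx":0,"dy":-8,"dz":0,"spin":0,"grip":0},
    {"dx":0,"dy":-12,"dz":0,"spin":0,"grip":0},
    {"dx":0,"dy":-16,"dz":0,"spin":0,"grip":0},
    {"dx":0,"dy":-20,"dz":0,"spin":0,"grip":0},
    {"dx":0,"dy":-24,"dz":0,"spin":0,"grip":0},
    {"dx":1,"dy":-27,"dz":0,"spin":0,"grip":0},
    {"dx":2,"dy":-29,"dz":0,"spin":0,"grip":0},
    {"dx":3,"dy":-30.2,"dz":0,"spin":0,"grip":0},
    {"dx":3,"dy":-30.2,"dz":0,"spin":0,"grip":0},
  ],
)

```text
time_s: 19.83
tcp_pos: [0.4817, -0.238, 0.2043]
eef_rot: [180.0, -0.0, -5.8]
contact_force: [0.4, -0.5, 0.9]
gripper_width: 0.0007
```

Call:
servo_tool(
  targets=[
    {"dx":0,"dy":0,"dz":-2.5,"spin":0,"grip":0},
    {"dx":0,"dy":0,"dz":-5,"spin":0,"grip":0},
    {"dx":0,"dy":0,"dz":-7.5,"spin":0,"grip":0},
    {"dx":0,"dy":0,"dz":-9.2,"spin":0,"grip":0},
    {"dx":0,"dy":0,"dz":-9.7,"spin":0,"grip":0},
    {"dx":0.8,"dy":-0.08,"dz":-9.7,"spin":0,"grip":0},
    {"dx":1.6,"dy":-0.16,"dz":-9.7,"spin":0,"grip":0},
    {"dx":2.4,"dy":-0.24,"dz":-9.7,"spin":0,"grip":0},
    {"dx":3,"dy":-0.3,"dz":-9.7,"spin":0,"grip":0},
    {"dx":3,"dy":-0.3,"dz":-9.7,"spin":0,"grip":0},
  ],
)

```text
time_s: 20.67
tcp_pos: [0.513, -0.2384, 0.108]
eef_rot: [180.0, -0.1, -5.6]
contact_force: [0.2, 0.6, -0.0]
gripper_width: 0.0004
```

Call:
servo_tool(
  targets=[
    {"dx":0,"dy":0.4,"dz":0,"spin":0,"grip":0},
    {"dx":0.2,"dy":0.38,"dz":0,"spin":0,"grip":0},
    {"dx":0.4,"dy":0.36,"dz":0,"spin":0,"grip":0},
    {"dx":0.6,"dy":0.34,"dz":0,"spin":0,"grip":0},
    {"dx":0.8,"dy":0.32,"dz":0,"spin":0,"grip":0},
    {"dx":1.0,"dy":0.3,"dz":0,"spin":0,"grip":0},
    {"dx":1.1,"dy":0.29,"dz":0,"spin":0,"grip":0},
    {"dx":1.2,"dy":0.28,"dz":0,"spin":0,"grip":0},
    {"dx":1.3,"dy":0.27,"dz":0,"spin":0,"grip":0},
    {"dx":1.3,"dy":0.27,"dz":0,"spin":0,"grip":0},
  ],
)

```text
time_s: 21.5
tcp_pos: [0.5238, -0.2355, 0.107]
eef_rot: [180.0, 0.0, -5.6]
contact_force: [-0.1, -0.5, -0.1]
gripper_width: 0.0007
```

Call:
servo_tool(
  targets=[
    {"dx":0.05,"dy":0,"dz":0,"spin":0,"grip":0},
    {"dx":0.1,"dy":-0.01,"dz":0,"spin":0,"grip":0},
    {"dx":0.15,"dy":-0.02,"dz":0,"spin":0,"grip":0},
    {"dx":0.2,"dy":-0.02,"dz":0,"spin":0,"grip":0},
    {"dx":0.25,"dy":-0.03,"dz":0,"spin":0,"grip":0},
    {"dx":0.3,"dy":-0.03,"dz":0,"spin":0,"grip":0},
    {"dx":0.35,"dy":-0.04,"dz":0,"spin":0,"grip":0},
    {"dx":0.4,"dy":-0.04,"dz":0,"spin":0,"grip":0},
    {"dx":0.4,"dy":-0.04,"dz":0,"spin":0,"grip":0},
    {"dx":0.4,"dy":-0.04,"dz":0,"spin":0,"grip":0},
  ],
)

```text
time_s: 22.33
tcp_pos: [0.5272, -0.2359, 0.107]
eef_rot: [-180.0, 0.0, -5.6]
contact_force: [-2.2, 0.5, 2.2]
gripper_width: 0.0002
```

Call:
servo_tool(
  targets=[
    {"dx":0.05,"dy":0,"dz":0,"spin":0,"grip":0},
    {"dx":0.05,"dy":0,"dz":0,"spin":0,"grip":0},
    {"dx":0.1,"dy":-0.01,"dz":0,"spin":0,"grip":0},
    {"dx":0.1,"dy":-0.01,"dz":0,"spin":0,"grip":0},
    {"dx":0.15,"dy":-0.01,"dz":0,"spin":0,"grip":0},
    {"dx":0.15,"dy":-0.01,"dz":0,"spin":0,"grip":0},
    {"dx":0.2,"dy":-0.02,"dz":0,"spin":0,"grip":0},
    {"dx":0.2,"dy":-0.02,"dz":0,"spin":0,"grip":0},
    {"dx":0.25,"dy":-0.02,"dz":0,"spin":0,"grip":0},
    {"dx":0.25,"dy":-0.02,"dz":0,"spin":0,"grip":0},
  ],
)

```text
time_s: 23.17
tcp_pos: [0.5273, -0.2359, 0.1067]
eef_rot: [-180.0, 0.3, -5.6]
contact_force: [-9.8, 1.4, 7.1]
gripper_width: 0.0006
```

Call:
servo_tool(
  targets=[
    {"dx":-0.3,"dy":0.03,"dz":0,"spin":0,"grip":0},
    {"dx":-1,"dy":0.1,"dz":0,"spin":0,"grip":0},
    {"dx":-2.5,"dy":0.2,"dz":0,"spin":0,"grip":0},
    {"dx":-5,"dy":0.5,"dz":1,"spin":0,"grip":0},
    {"dx":-7,"dy":0.7,"dz":4,"spin":0,"grip":0},
    {"dx":-8,"dy":3,"dz":7,"spin":0,"grip":0},
    {"dx":-8,"dy":6,"dz":10,"spin":0,"grip":0},
    {"dx":-8,"dy":10,"dz":10,"spin":0,"grip":0},
    {"dx":-8,"dy":14,"dz":10,"spin":0,"grip":0},
    {"dx":-8,"dy":18,"dz":10,"spin":0,"grip":0},
  ],
)

```text
time_s: 24.0
tcp_pos: [0.4505, -0.0544, 0.2082]
eef_rot: [-179.9, -0.2, -5.7]
contact_force: [1.1, 0.5, -0.3]
gripper_width: 0.0005
```

Call:
servo_tool(
  targets=[
    {"dx":0,"dy":3,"dz":0,"spin":0,"grip":0},
    {"dx":0,"dy":6,"dz":0,"spin":0,"grip":0},
    {"dx":0,"dy":9,"dz":0,"spin":0,"grip":0},
    {"dx":0,"dy":12,"dz":0,"spin":0,"grip":0},
    {"dx":0,"dy":12,"dz":0,"spin":0,"grip":0},
    {"dx":0,"dy":12,"dz":0,"spin":0,"grip":0},
    {"dx":0,"dy":12,"dz":0,"spin":0,"grip":0},
    {"dx":0,"dy":12,"dz":0,"spin":0,"grip":0},
    {"dx":0,"dy":12,"dz":0,"spin":0,"grip":0},
    {"dx":0,"dy":12,"dz":0,"spin":0,"grip":0},
  ],
)

```text
time_s: 24.83
tcp_pos: [0.4502, 0.0632, 0.2071]
eef_rot: [-180.0, -0.0, -5.7]
contact_force: [0.1, 0.2, 0.7]
gripper_width: 0.0006
```

```bash
python3 - <<'E'
from h import *
t=r.capture("top");s=r.capture("scene");print(r.get_state()["tcp_pos"],r.get_state()["contact_force"])
a=cv2.resize(s[195:305,100:250],(600,440),interpolation=2);b=cv2.resize(t[100:210,375:425],(200,440),interpolation=2)
cv2.imwrite("pics/c9.png",np.hstack([a,b]))
t0=cv2.imread("pics/top0.png");d=cv2.absdiff(t,t0).max(2)
for n,(x,y) in dict(tumbler=(314,233),tin=(315,166),dish=(238,142),case=(459,252),keys=(150,242)).items(): print(n,d[y-14:y+14,x-14:x+14].mean().round(1))
E
```

```text
[0.45022999 0.06330494 0.20707595] [ 0.75991111 -0.07760965 -0.0459087 ]
tumbler 90.4
tin 7.5
dish 0.6
case 1.1
keys 81.0
```

View pics/c9.png

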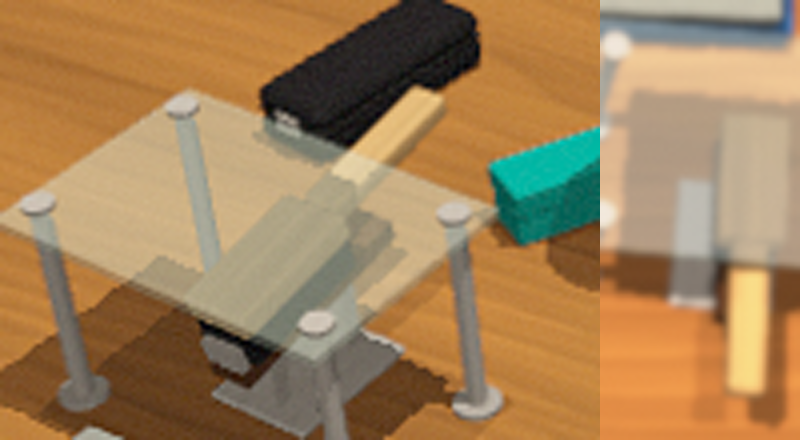

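```bash
python3 - <<'E'
from h import *
t=r.capture("top");s=r.capture("scene");t0=cv2.imread("pics/top0.png")
for nm,im,rows in(("rail0",t0,(140,150,160,168,175)),("brush",t,(134,142,150,170,180,190))):
    g=cv2.cvtColor(im,cv2.COLOR_BGR2GRAY).astype(int)
    for y in rows: print(nm,y,g[y-1:y+2,396:430].mean(0).round().astype(int).tolist())
a=np.radians(-5.6);u=np.array([np.cos(a),np.sin(a),0]);v=np.array([-u[1],u[0],0]);z=np.array([0,0,1.])
O=np.array([.671,-.25,.062]);c_,s_=np.cos(.17),np.sin(.17);U=c_*u-s_*z;W=s_*u+c_*z
q=lambda n,x,zz,y=0:proj(n,O+x*U+zz*W+y*v)[0]
print("top axis px: rail x=-60,0,40",[q("top",x,0).round(1).tolist() for x in(-.06,0,.04)],"brush top",[q("top",x,.042).round(1).tolist() for x in(.045,0,-.03,-.1,-.13)])
x0,y0,f=135,258,16
c=cv2.resize(s[y0:y0+36,x0:x0+50],None,fx=f,fy=f,interpolation=cv2.INTER_CUBIC)
def L(pts,col):
    p=((np.array([q("scene",*k) for k in pts])+[1.1+.5-x0,.9+.5-y0])*f).astype(int); cv2.polylines(c,[p],True,col,1)
L([(.055,0,.02),(.055,0,-.02),(.055,.026,-.02),(.055,.026,.02)],(0,0,255))
L([(.065,0,.013),(.065,0,-.013),(.065,.014,-.013),(.065,.014,.013)],(0,255,0))
cv2.imwrite("pics/c10.png",c)
E
```

```text
rail0 140 [157, 157, 157, 157, 157, 157, 157, 155, 150, 141, 138, 138, 137, 138, 137, 138, 139, 140, 142, 146, 153, 155, 156, 156, 156, 156, 156, 156, 157, 156, 157, 156, 157, 157]
rail0 150 [188, 188, 188, 187, 188, 188, 185, 175, 157, 141, 137, 138, 137, 137, 138, 139, 140, 142, 150, 167, 182, 186, 184, 176, 167, 163, 162, 162, 162, 162, 162, 162, 161, 161]
rail0 160 [188, 188, 187, 188, 188, 188, 184, 173, 154, 140, 138, 137, 137, 138, 139, 140, 141, 144, 158, 177, 187, 187, 179, 167, 160, 160, 160, 161, 160, 160, 160, 160, 160, 160]
rail0 168 [123, 123, 122, 123, 123, 118, 107, 84, 58, 44, 42, 42, 42, 45, 46, 47, 51, 63, 90, 114, 121, 115, 98, 86, 83, 84, 84, 85, 86, 88, 89, 90, 91, 91]
rail0 175 [161, 163, 167, 171, 171, 166, 150, 120, 88, 79, 80, 82, 83, 87, 89, 91, 92, 99, 111, 123, 131, 130, 107, 87, 80, 78, 77, 78, 79, 82, 81, 79, 77, 76]
brush 134 [159, 159, 159, 159, 159, 159, 158, 157, 156, 162, 172, 177, 177, 176, 177, 178, 179, 181, 182, 181, 182, 182, 182, 182, 181, 178, 168, 162, 160, 160, 160, 160, 160, 160]
brush 142 [159, 159, 160, 160, 159, 158, 155, 150, 154, 167
[... 294 characters left out ...]
62, 162]
brush 170 [123, 123, 122, 123, 122, 114, 96, 74, 56, 59, 88, 141, 186, 205, 212, 217, 218, 219, 217, 207, 182, 135, 95, 81, 78, 78, 78, 78, 78, 78, 77, 78, 79, 78]
brush 180 [154, 154, 152, 146, 139, 132, 123, 105, 88, 83, 111, 164, 203, 216, 216, 218, 219, 219, 216, 206, 179, 132, 102, 98, 102, 120, 142, 151, 152, 153, 153, 153, 151, 150]
brush 190 [161, 160, 154, 146, 143, 142, 141, 141, 139, 139, 150, 181, 206, 215, 216, 218, 219, 218, 210, 192, 154, 116, 102, 100, 107, 124, 148, 156, 157, 157, 157, 158, 157, 157]
top axis px: rail x=-60,0,40 [[409.5, 175.3], [410.4, 154.7], [411.0, 141.3]] brush top [[414.5, 131.6], [413.8, 147.1], [413.4, 157.6], [412.3, 182.8], [411.8, 193.8]]
```

View pics/c10.png

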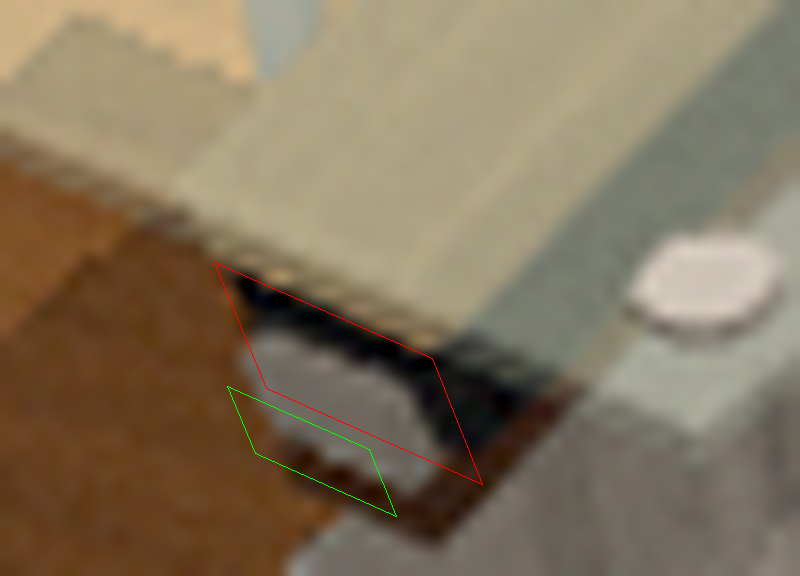

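```bash
python3 -c "
from plant import r
print(r.close_job())"
```

```text
the job is handed in; nothing more can be done
None
```

The wood brush is on the sloping rail under the glass shelf, toe against the stop and handle out at the front. I handed the job in at about 25 s with the arm clear.

I pulled it out from under the riser by the head and set it down. Then I gripped the handle, turned it round and slid it in over the rail. I let it tip onto its bristles and pushed it home.

**Last checks**
- **Toe home:** a closed-finger push on the handle end moved nothing at about 10 N. The fingers met it about 1 mm from the position worked out for toe home.
- **Centred and in line:** in the top picture, the brush and rail centre lines agree to about 0.2 px, roughly 0.5 mm. Both sit about 0.9 px to the side of my fitted model of the rest, so only the match between them counts.
- **Seating:** the pictures show the brush lying at the rail's tilt. The scene camera reads about 1 px off overall, so its overlay only roughly confirms this.
- **Other things on the table:** the case and dish show no change from the first picture, and the tin only a small one. The arm hid the tumbler and keys in the final comparison, so I could not check those two. The arm did not pass low near either, and the force readings showed no unexpected contact.

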